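# Click the nail organizer's selector wheel round to the red mark

## Task

Set the round organizer to dispense the finishing nails: with a fingertip in the gap at the front of its lid, gently flick the edge of the selector wheel clockwise (seen from above), click by click, until its yellow pointer has clicked into place at the red mark, and do not run past it. Only push the wheel: do not pinch it, lift the organizer or shove it along, and leave the other things on the bench where they are.

Things in the scene. Friction and masses are not known exactly. Their poses are not given: they have to be found in the camera images.
- organizer: Round orange organizer with grey clip-on lid, 176 mm diameter, 69 mm high, 1.3 kg, loose on a thin blue silicone pad. Origin: centre of its underside; z up; its front, where the gap is, lies at -x. On the lid lies a black selector wheel, a flat disc of 80 mm radius whose top is 50 mm above the origin, with eight upright tabs on its edge; a grey hood covers the edge except at the front gap.
- axle (a point): Centre of the selector wheel at the height of its disc's top (50 mm above the organizer's origin); the axis is vertical. The tabs stand on the disc every 45 degrees: each 6 mm thick along the edge, from radius 58 to 80 mm, from the disc's top to 14 mm above it. About 48 mm is clear between two tabs.
- hood_top (a point): Top of the hood at the organizer's +y side, 69 mm from the wheel's axis. The hood is a fixed ring from radius 50 to 88 mm, its underside 66 mm and top 69 mm above the organizer's origin, roofing the tabs all round except at the gap; its outer wall goes down to the lid.
- wheel (a joint): Selector wheel's angle, rad, growing clockwise seen from above (in the gap: tabs move to the organizer's +y side). 0: pointer at the red mark. Clicks at 0, -0.785, -1.571 and so on; starts two to four clicks before 0. A sprung detent pulls it to the nearest click: a push past half way (0.4 rad) completes the click. Needs about 3 N at the tabs, 5 N in a quick flick. Stops at -3.5 and +1.96.
- pointer_tip (a point): Outer end of the yellow pointer line (38 x 8 mm) on the black disc, 49 mm from the wheel's axis, seen inside the ring of the hood. The tab in line with it is yellow too, the others white.
- red_mark (a point): Inner end of the red mark on top of the hood, at the organizer's +x side, 55 mm from the wheel's axis. (The white, blue, green and black marks are for other compartments.)
- gap (a point): Middle of the gap, 69 mm from the axis towards the organizer's -x, at the disc's top. The gap spans about 105 degrees, open above and outward. At each click one tab stands here, its neighbours at the gap's ends. A fingertip let down between this tab and its -y neighbour and moved round the edge to the +y side pushes it one click; the hood then stops it, so lift and set back for the next.
- level: Bystander: aluminium torpedo level, 230 x 22 x 40 mm bar with red sides, lying flat on its long edge. Origin: centre of its underside.
- pliers: Bystander: steel locking pliers, about 220 mm long, 60 mm wide, 17 mm high, lying flat. Origin: centre of its underside.
- nail_jar: Bystander: glass jar of finishing nails with a steel lid, 68 mm diameter, 94 mm tall. Origin: centre of its underside.
- screwdriver: Bystander: screwdriver, 200 mm long, lying flat. Origin: centre of its underside.
- tape_measure: Bystander: yellow and black tape measure, 75 x 40 x 60 mm. Origin: centre of its underside.
- connector_tub: Bystander: small white tub with red cap, 64 mm diameter, 60 mm tall. Origin: centre of its underside.

How it is judged:
At the end, for the whole second after the job is handed in: The wheel rests clicked in with its yellow pointer at the red mark (within 0.13 rad), and the organizer stands upright within 20 mm of where it was; the six bystanders are within 20 mm of where they were (value of joint wheel between -0.13 and 0.13 rad and velocity of joint wheel between -0.1 and 0.1 rad/s and distance of each of organizer, level, pliers, nail_jar, screwdriver, tape_measure, connector_tub from where it was at the start of the episode below 0.02 m and angle between organizer's own z axis and vertical below 0.05 rad); the robot touches nothing.
It fails at once if the wheel is run past the red mark, more than half way to the next click (value of joint wheel above 0.45 rad).
It fails at once if the organizer is lifted, tipped or shoved more than 20 mm (height (world z) of organizer above 0.01 m or angle between organizer's own z axis and vertical above 0.08 rad or distance of organizer from where it was at the start of the episode above 0.02 m).
It fails at once if the organizer or its wheel is pinched or pressed hard by the fingers (over 18 N) (contact force between the fingers and organizer above 18 N).
It fails at once if a bystander is lifted or pushed more than 20 mm (distance of any of level, pliers, nail_jar, screwdriver, tape_measure, connector_tub from where it was at the start of the episode above 0.02 m).
It also fails if it takes over 51 s, if anything falls off the work surface, if the arm or the gripper's body presses on something with over 40 N, if the wrist force passes 120 N, or if a joint passes its speed limit or range.

## Robot

A 6-joint arm with a two-finger parallel gripper is mounted at the origin on the work surface. World frame = base frame: x ahead of the robot, y to its left, z up, the work surface at z = 0. Lengths are in m, angles in rad, forces in N, time in s.
With the tool pointing down it reaches from about 0.4 to 0.825 m from the base axis. Payload 7 kg.
Tool frame: the origin (TCP) lies midway between the tips of the shut fingers; the grasp point (between the pads) lies 19 mm behind it; z points along the fingers, y is the line along which they close (so a half turn about z gives the same grasp; the last joint's range is limited). The gripper opens to 85 mm and grips with 20 to 120 N. Pads are 22 mm wide; open, the fingers measure 114 mm over their backs; the gripper's body (76 mm by 85 mm) begins 54 mm behind the grasp point. The pads swing forward as they close: fully open they stand 13 mm farther back than shut.
Start: joints at [-1.025, 0.359, 0.012, 0, -1.224, -0.288], TCP at [0.172, -0.653, 0.231] pointing down, gripper open.
Joint ranges: [-3.07, 3.07], [-1.43, 2.12], [-1.02, 1.25], [-3.03, 1.67], [-3.05, -0], [-3.03, 3.03]. Speed limits (rad/s): [2.39, 2.39, 3.01, 3.14, 3.14, 3.14].

## Interface

Orientations are given as a rotation vector (axis times angle).
In Python, from workcell import ctrl, grab_frame, camera_info, models gives the robot as it stands.
- The arm moves only by the shell command python3 -m inch 'ROWS' [FORCE]. ROWS is JSON, a list of rows, each a list of 7 numbers: the turn, a rotation vector about the tool's x, y, z in rad, then the shift along the tool's x, y, z in cm, then the closure, from 0 (fully open) to 1 (shut). A call has 1 to 20 rows; each row shifts and turns the commanded pose from where the row before left it, along the tool's axes as they then stand; what a row does not reach is not made up. A row lasts 1/10 s, in which the tool goes at most 50 mm and 8.59 degrees, less where a joint would pass 70% of its speed; a pose out of reach is approached as far as the arm can. A call with a gripper value outside its range is refused whole. The fingers move at their own pace and stop on an object; FORCE is the grip in N (left out, the last holds). Time passes only in rows, so rows that do not move let the fingers close. It gives the time, the measured TCP pose, the force, the opening and the grip force at its end, in the units of the state.
- ctrl.get_obs(): the state, without advancing time (a new reading comes with each control period).
- grab_frame(name): name is "scene" or "top"; returns (picture, depth): 400x640x3 uint8, red, green, blue; 400x640 float32, m along the optical axis (not along the pixel's ray), 0 where there is no reading.
- camera_info(name): a dict with "fx", "fy", "cx", "cy" (pixels), "rvec" (rotation vector, rad) and "tvec" (3), from world to camera coordinates, as OpenCV has them. Camera axes: x right, y down, z forward; pixel columns grow to the right and rows downward; lengths in m; the calibration is good to about 2 mm. A picture is of the moment at which its call begins. camera_info takes no time and is no camera call.
- ctrl.job_done(): hands the job in; it is judged then, once.
Trained networks look in the newest picture that a camera, given by its name, has taken for a name from the list of things; names that differ only in an ending like _2 or _b are one class to them, and where a whole thing is asked for, a point or a joint stands for the part that bears it (a point fixed in the world has none). Each returns a list of dicts, best first, with "confidence" (0 to 1); they miss things now and then, are a little off and sometimes report something else, mostly with a low value. They report only what shows in the picture. A call takes as long as a camera call.
- models.masks_of(camera, thing): "pixels" (400x640 bool, what is visible of it) and "bbox" ([left, top, right, bottom] in pixels, round what is visible of it).
The state is a dict: "time_s": time; "q": joint angles; "qd": joint speeds; "tau": joint torques, N m; "tcp_pos": TCP position; "ee_rot": TCP orientation; "wrist_force": force on the tool from outside, world axes, zero at the start; "ft_torque": the same for the moment, N m; "grip_width": finger opening in m; "finger_force": force on a finger pad.
Only numpy, scipy, OpenCV 4.12 (cv2) and the standard library are available. Lean on these libraries where they do the work, as an engineer would, in place of code of your own. Each camera call takes 0.05 s, during which the arm holds its last target. There are 200 camera calls.

## Working session

There is one attempt and no reset: what is moved stays moved. The work goes in short steps, Python scripts to look and compute and a shell command to move; the robot and the scene stay as the last step left them, time stands still between calls to the robot, and variables do not carry over. Pictures are saved under pics/ and viewed, at most 10 in all, crops included, and the job is handed in when it is done.

```bash
mkdir -p pics; cat > h.py <<'E'
import numpy as np, cv2
from workcell import ctrl, grab_frame, camera_info, models
def cam(n):
    c=camera_info(n);R=cv2.Rodrigues(np.array(c['rvec'],float))[0];return c,R,np.array(c['tvec'],float).ravel()
def w2p(n,P):
    c,R,t=cam(n);p=R@np.array(P)+t;return c['fx']*p[0]/p[2]+c['cx'],c['fy']*p[1]/p[2]+c['cy']
def cloud(n,d):
    c,R,t=cam(n);v,u=np.mgrid[0:400,0:640]
    p=np.stack([(u-c['cx'])/c['fx']*d,(v-c['cy'])/c['fy']*d,d],-1);return (p-t)@R
def ray(n,u,v,z):
    c,R,t=cam(n);o=-R.T@t;r=R.T@np.array([(u-c['cx'])/c['fx'],(v-c['cy'])/c['fy'],1]);return o+r*(z-o[2])/r[2]
E
python3 - <<'E'
from h import *
for n in('top','scene'):
    im,d=grab_frame(n);np.savez(f'{n}0.npz',im=im,d=d)
    cv2.imwrite(f'pics/{n}0.png',im[:,:,::-1])
    for th in ('organizer','red_mark','pointer_tip','wheel'):
        for m in models.masks_of(n,th)[:1]:
            P=cloud(n,d)[m['pixels']&(d>0)]
            print(n,th,m['confidence'],m['bbox'],P.mean(0).round(3),P.min(0).round(3),P.max(0).round(3))
o=ctrl.get_obs();print(o['time_s'],o['tcp_pos'],o['ee_rot'])
E
```

```text
top organizer 0.89 [305.3, 171.6, 367.0, 229.9] [ 0.538 -0.058  0.061] [ 0.451 -0.147 -0.004] [0.636 0.031 0.082]
top red_mark 0.56 [305.2, 165.5, 364.9, 227.2] [ 0.539 -0.058  0.061] [ 0.45  -0.145 -0.004] [0.636 0.031 0.082]
top pointer_tip 0.59 [304.6, 170.7, 364.6, 226.6] [ 0.538 -0.059  0.061] [ 0.453 -0.155 -0.005] [0.627 0.034 0.082]
scene red_mark 0.95 [290.5, 177.8, 336.7, 225.4] [ 0.547 -0.053  0.06 ] [ 0.414 -0.169 -0.006] [0.629 0.033 0.084]
scene pointer_tip 0.76 [300.9, 180.1, 329.8, 210.5] [ 0.516 -0.065  0.054] [ 0.449 -0.122  0.041] [ 0.586 -0.013  0.081]
scene wheel 0.61 [304.9, 183.2, 331.5, 208.5] [ 0.515 -0.065  0.054] [ 0.454 -0.126  0.041] [ 0.574 -0.008  0.078]
0.5 [ 0.17209721 -0.65267809  0.23129341] [-4.03846720e-01  3.11549689e+00 -2.23092078e-05]
```

```bash
python3 - <<'E'
from h import *
im=np.load('top0.npz')['im'];s=np.load('scene0.npz')['im']
a=cv2.resize(im[150:250,260:410],(750,500),interpolation=cv2.INTER_CUBIC)
cv2.imwrite('pics/c1.png',a[:,:,::-1])
b=cv2.resize(s[160:240,260:380],(750,500),interpolation=cv2.INTER_CUBIC)
cv2.imwrite('pics/c2.png',b[:,:,::-1])
for q in([0.53,-.058,0],[.63,-.058,0],[.53,.042,0]):print(w2p('top',q),w2p('scene',q))
E
```

```text
(np.float64(333.43967068096964), np.float64(200.62273479520485)) (np.float64(316.1359183024611), np.float64(206.7552647536271))
(np.float64(332.4476122778781), np.float64(168.77920322650914)) (np.float64(305.61836788488273), np.float64(229.13002210378346))
(np.float64(301.39290007858347), np.float64(201.53978500233688)) (np.float64(341.5432902560776), np.float64(215.28828236687997))
```

View pics/top0.png

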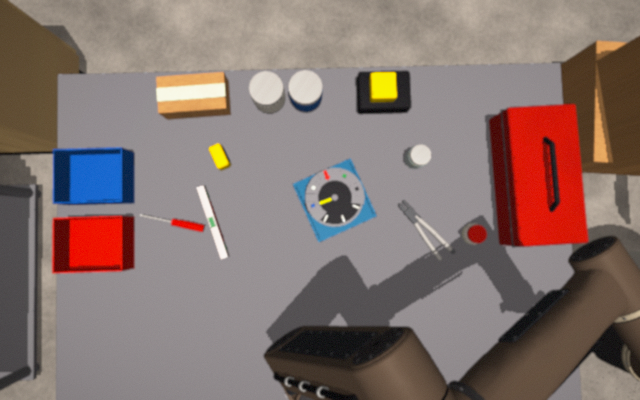

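View pics/c1.png

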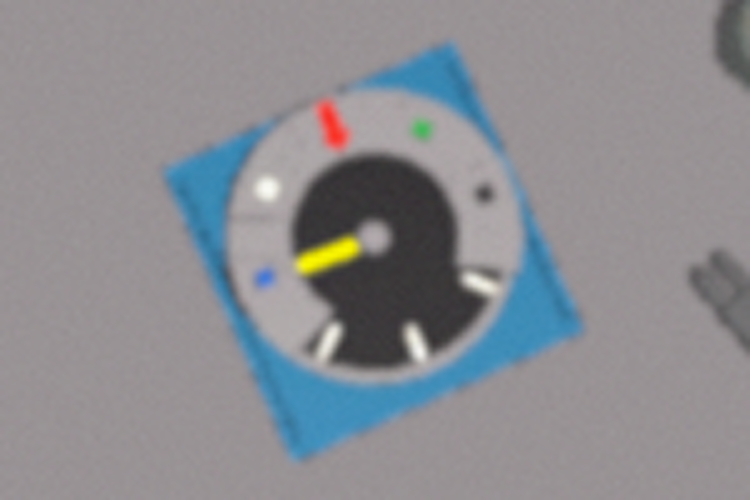

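View pics/c2.png

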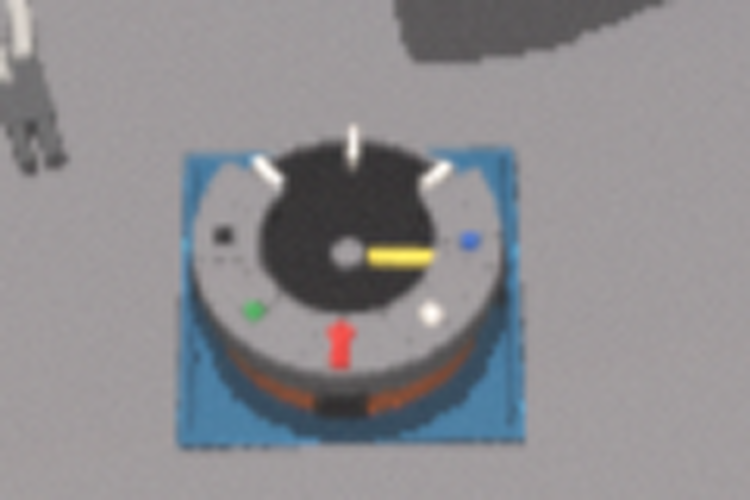

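The pictures show the yellow pointer 90° counter-clockwise of the red mark, at the blue mark (crop px 300,265), so two clicks are needed. The gap faces down in the top view, towards the robot, with three white tabs visible. Axle is at crop px (375,237), red tip at (338,150).

```bash
python3 - <<'E'
from h import *
z=np.load('top0.npz');im,d=z['im'],z['d'];C=cloud('top',d)
f=lambda u,v,z:ray('top',260+(u+.5)/5-.5,150+(v+.5)/5-.5,z)
ax=f(375,237,.052);red=f(338,150,.071);tab=f(413,330,.066);po=f(303,267,.052)
print(ax,red,tab,po)
for n,a in(('red',red-ax),('gaptab',ax-tab),('ptr',po-ax)):print(n,np.degrees(np.arctan2(a[1],a[0])),np.hypot(a[0],a[1]))
zz=C[...,2];r=np.hypot(C[...,0]-ax[0],C[...,1]-ax[1])
print('hood z',np.percentile(zz[(r>.06)&(r<.08)&(d>0)],[20,50,80]),'disc',np.median(zz[(r>.02)&(r<.04)&(d>0)]))
# scene cross-check
g=lambda u,v,z:ray('scene',260+(u+.5)/6.25-.5,160+(v+.5)/6.25-.5,z)
a2=g(347,253,.052);r2=g(341,322,.071);t2=g(353,150,.066);print(a2,r2,t2)
for a in(r2-a2,a2-t2):print(np.degrees(np.arctan2(a[1],a[0])),np.hypot(a[0],a[1]))
# hood ring circle
m=(zz>.055)&(r<.12)&(d>0);print(np.percentile(C[m],[2,98],axis=0))
E
```

```text
[ 0.53810543 -0.0596489   0.052     ] [ 0.58959672 -0.03833634  0.071     ] [ 0.48109074 -0.07994814  0.066     ] [ 0.52124121 -0.01569007  0.052     ]
red 22.484955324189972 0.05572771600823389
gaptab 19.597523564529286 0.060520522778085
ptr 110.9886442855904 0.047082693423812945
hood z [0.05537153 0.07059956 0.07429696] disc 0.052992852714211267
[ 0.53343933 -0.05902753  0.052     ] [ 0.5870876 -0.040113   0.071    ] [ 0.47498491 -0.07869365  0.066     ]
19.420897971004937 0.056884938903115564
18.594745753912655 0.06167394669417187
[[ 0.47275913 -0.14046008  0.0553576 ]
 [ 0.61985092  0.02245028  0.07801953]]
```

Yaw is about 20° and the axle is at about (0.536, -0.059), with the disc top at z≈0.052. The two views and the given radii agree. Next I move above the slot between the centre tab and its -y neighbour with the fingers shut, then turn so that the 22 mm pad width lies tangentially.

```bash
python3 -m inch '[[0,0,0,-1.5,1.5,0,1],[0,0,0,-2.8,2.8,0,1],[0,0,0,-2.8,2.9,0,1],[0,0,0,-2.8,2.9,0,1],[0,0,0,-2.8,2.9,0,1],[0,0,0,-2.8,2.9,0,1],[0,0,0,-2.8,2.9,0,1],[0,0,0,-2.8,2.9,0,1],[0,0,0,-2.8,2.9,0,1],[0,0,0,-2.8,2.8,0,1],[0,0,0,-2.8,2.8,0,1],[0,0,0,-2.8,2.8,0,1],[0,0,0,-2.8,2.8,0,1],[0,0,0,-2.8,2.8,0,1],[0,0,0,-2.8,2.8,0,1],[0,0,0,-2.0,2.0,0,1],[0,0,0,-1.4,1.4,0,1],[0,0,0,0,0,0,1]]' 20; python3 -m inch '[[0,0,0.148,0,0,0,1],[0,0,0.148,0,0,0,1],[0,0,0.148,0,0,0,1],[0,0,0.148,0,0,0,1],[0,0,0.148,0,0,0,1],[0,0,0.148,0,0,0,1],[0,0,0.148,0,0,0,1],[0,0,0.148,0,0,0,1],[0,0,0.148,0,0,0,1],[0,0,0.148,0,0,0,1],[0,0,0,0,0,0,1]]'
python3 - <<'E'
from h import *
o=ctrl.get_obs();R=cv2.Rodrigues(np.array(o['ee_rot']))[0];d=np.array([.4844,-.1067,.13])-o['tcp_pos']
print(o['time_s'],o['tcp_pos'],R[:,0],'move cm',(R.T@d*100).round(2))
E
```

```text
time_s: 2.3
tcp_pos: [0.4854, -0.1053, 0.2314]
ee_rot: [-0.408, 3.115, 0.0]
wrist_force: [-0.1, 0.0, 0.1]
grip_width: 0.0001
finger_force: 0.0
time_s: 3.4
tcp_pos: [0.4839, -0.1076, 0.2314]
ee_rot: [1.806, 2.57, 0.0]
wrist_force: [-0.1, -0.2, -0.1]
grip_width: 0.0002
finger_force: 0.0
3.4 [ 0.48389658 -0.10762524  0.23144811] [-3.38864073e-01  9.40835342e-01 -1.75884213e-05] move cm [ 0.07  0.08 10.14]
```

```bash
python3 -m inch '[[0,0,0,0,0,2,1],[0,0,0,0,0,3,1],[0,0,0,0,0,3,1],[0,0,0,0,0,3,1],[0,0,0,0,0,2.3,1],[0,0,0,0,0,0,1]]'
python3 - <<'E'
from h import *
for n in('top','scene'):
    im,d=grab_frame(n);o=ctrl.get_obs();u,v=map(int,w2p(n,[.536,-.06,.06]))
    a=cv2.resize(im[v-35:v+35,u-45:u+45],(720,560),interpolation=cv2.INTER_CUBIC);cv2.imwrite(f'pics/{n}1.png',a[:,:,::-1])
    print(n,u,v,w2p(n,o['tcp_pos']))
E
```

```text
time_s: 4.0
tcp_pos: [0.4819, -0.1076, 0.0957]
ee_rot: [-1.796, -2.572, 0.006]
wrist_force: [-0.4, 0.0, 0.7]
grip_width: 0.0001
finger_force: 0.0
top 334 197 (np.float64(352.2458990034613), np.float64(214.32931371664975))
scene 314 199 (np.float64(307.3851652206723), np.float64(178.1830189104761))
```

View pics/scene1.png

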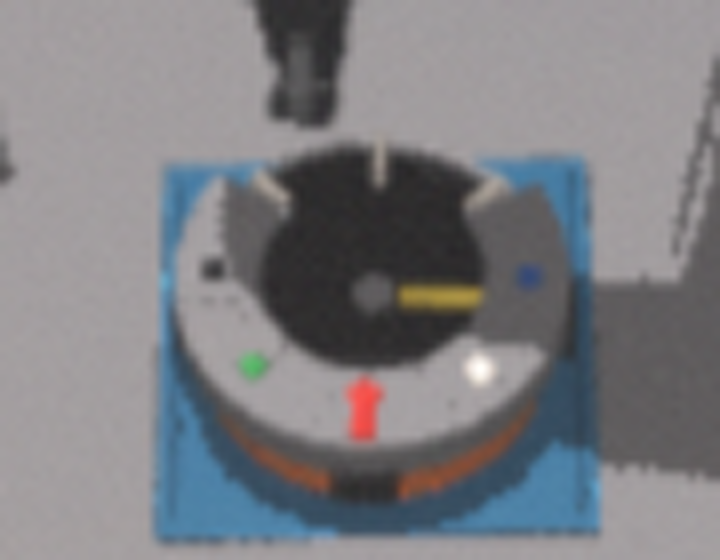

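View pics/top1.png

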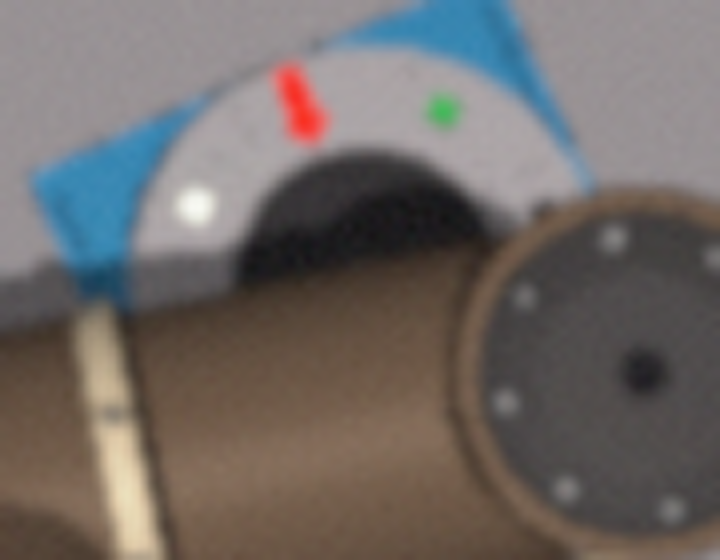

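The finger hangs at crop px (303,115) in the scene view, between the -y tab (272,192) and the centre tab (380,160). I check my model of the axle and yaw against these pixels.

```bash
python3 - <<'E'
from h import *
def cr(P):
    u,v=w2p('scene',P);return round((u-269+.5)*8-.5),round((v-164+.5)*8-.5)
for axy in([.536,-.0594],[.534,-.059]):
  for yaw in(19,21):
    a=np.array(axy)
    def pt(al,r,z):
        t=np.radians(180+yaw-al);return [*(a+r*np.array([np.cos(t),np.sin(t)])),z]
    print(axy,yaw,'axle',cr(pt(0,0,.052)),'ctab in/out',cr(pt(0,58,.066) if 0 else pt(0,.058,.066)),cr(pt(0,.08,.066)),'-y',cr(pt(-45,.058,.066)),cr(pt(-45,.08,.066)),'+y',cr(pt(45,.058,.066)),cr(pt(45,.08,.066)),'red',cr(pt(180,.055,.071)))
o=ctrl.get_obs();print(o['tcp_pos'],cr([*o['tcp_pos'][:2],.058]))
E
```

```text
[0.536, -0.0594] 19 axle (369, 296) ctab in/out (376, 171) (378, 131) -y (283, 200) (251, 170) +y (464, 205) (500, 178) red (361, 381)
[0.536, -0.0594] 21 axle (369, 296) ctab in/out (371, 171) (372, 131) -y (280, 202) (246, 173) +y (461, 203) (496, 174) red (365, 381)
[0.534, -0.059] 19 axle (372, 293) ctab in/out (378, 168) (381, 128) -y (285, 196) (254, 167) +y (467, 202) (503, 174) red (363, 378)
[0.534, -0.059] 21 axle (372, 293) ctab in/out (374, 168) (375, 127) -y (282, 199) (249, 170) +y (464, 199) (498, 171) red (368, 378)
[ 0.48440637 -0.10738511  0.09878922] (314, 167)
```

The model fits with yaw 19° and the axle at (0.535, -0.059). I descend into the slot to about 6 mm above the disc.

```bash
python3 -m inch '[[0,0,0,0.25,-0.15,0.5,1],[0,0,0,0,0,1,1],[0,0,0,0,0,1,1],[0,0,0,0,0,0.8,1],[0,0,0,0,0,0.5,1],[0,0,0,0,0,0.3,1],[0,0,0,0,0,0,1],[0,0,0,0,0,0,1]]'
```

```text
time_s: 4.9
tcp_pos: [0.4822, -0.1052, 0.0574]
ee_rot: [1.802, 2.573, 0.0]
wrist_force: [-0.1, 0.2, 0.8]
grip_width: -0.0001
finger_force: 0.0
```

```bash
python3 -m inch '[[0,0,0,0.2,-0.08,0,1],[0,0,0,0.25,-0.1,0,1],[0,0,0,0.25,-0.08,0,1],[0,0,0,0.25,-0.08,0,1],[0,0,0,0.25,-0.06,0,1],[0,0,0,0.25,-0.04,0,1],[0,0,0,0.25,-0.04,0,1],[0,0,0,0.25,-0.03,0,1],[0,0,0,0.25,-0.02,0,1],[0,0,0,0.25,0,0,1],[0,0,0,0.25,0,0,1]]'
```

```text
time_s: 6.0
tcp_pos: [0.4678, -0.0821, 0.0573]
ee_rot: [-1.8, -2.573, -0.002]
wrist_force: [1.2, -2.3, 0.7]
grip_width: 0.0001
finger_force: 1.0
```

```bash
python3 -m inch '[[0,0,0,0.2,0,0,1],[0,0,0,0.2,0.02,0,1],[0,0,0,0.2,0.02,0,1],[0,0,0,0.2,0.04,0,1],[0,0,0,0.2,0.04,0,1],[0,0,0,0.2,0.05,0,1],[0,0,0,0.2,0.06,0,1],[0,0,0,0.2,0.06,0,1],[0,0,0,0.2,0.06,0,1],[0,0,0,0.2,0.06,0,1],[0,0,0,0,0,0,1],[0,0,0,0,0,0,1]]'
python3 - <<'E'
from h import *
im,d=grab_frame('scene');a=cv2.resize(im[164:234,269:359],(720,560),interpolation=cv2.INTER_CUBIC);cv2.imwrite('pics/s2.png',a[:,:,::-1])
E
```

```text
time_s: 7.2
tcp_pos: [0.4661, -0.0672, 0.0573]
ee_rot: [-1.786, -2.57, -0.016]
wrist_force: [0.3, 0.7, 0.5]
grip_width: 0.0004
finger_force: 0.0
```

View pics/s2.png

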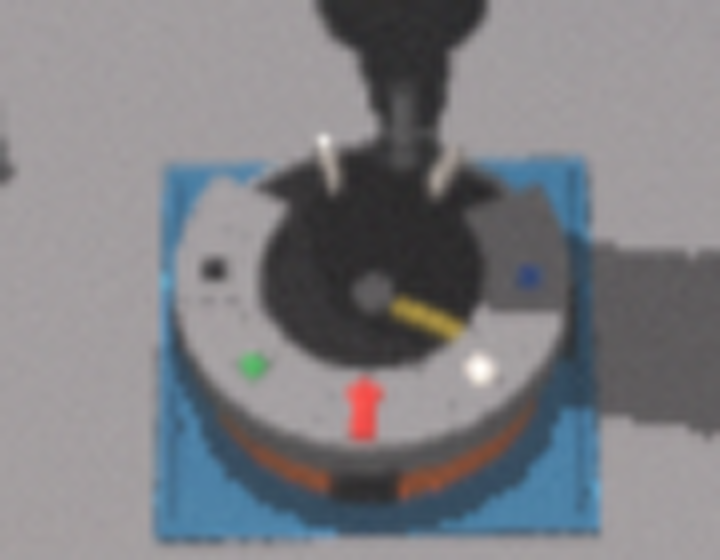

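The wheel is roughly half a click along, with the pointer between the blue and white marks and the finger (400,165) just behind the tab at (445,170). The organizer has not moved. I carry on a little further.

```bash
python3 -m inch '[[0,0,0,0.2,0.06,0,1],[0,0,0,0.2,0.06,0,1],[0,0,0,0.2,0.06,0,1],[0,0,0,0.2,0.06,0,1],[0,0,0,0,0,0,1],[0,0,0,0,0,0,1],[0,0,0,0,0,0,1]]'
cat > ang.py <<'E'
from h import *
im,d=grab_frame('scene');np.save('last.npy',im)
h=cv2.cvtColor(im,cv2.COLOR_RGB2HSV)
# disc hue mask inside r<50mm
pts=[]
for v in range(175,225):
    for u in range(280,350):
        P=ray('scene',u,v,.052);r=np.hypot(P[0]-.535,P[1]+.059)
        if .01<r<.05 and 20<=h[v,u,0]<=35 and h[v,u,1]>110 and h[v,u,2]>70: pts.append(P[:2])
a=np.mean(pts,0)-[.535,-.059]
print('n',len(pts),'pointer rel red deg (neg = before)',-(np.degrees(np.arctan2(a[1],a[0]))-19.5),'r',np.hypot(*a))
o=ctrl.get_obs();print(o['time_s'],o['tcp_pos'],o['wrist_force'])
E
python3 ang.py
```

```text
time_s: 7.95
tcp_pos: [0.4662, -0.0611, 0.0573]
ee_rot: [-1.78, -2.57, -0.021]
wrist_force: [0.3, 0.2, 0.6]
grip_width: -0.0003
finger_force: 0.0Traceback (most recent call last):
  File "ang.py", line 8, in <module>
    P=ray('scene',u,v,.052);r=np.hypot(P[0]-.535,P[1]+.059)
  File "h.py", line 11, in ray
    c,R,t=cam(n);o=-R.T@t;r=R.T@np.array([(u-c['cx'])/c['fx'],(v-c['cy'])/c['fy'],1]);return o+r*(z-o[2])/r[2]
          ~~~^^^
  File "h.py", line 4, in cam
    c=camera_info(n);R=cv2.Rodrigues(np.array(c['rvec'],float))[0];return c,R,np.array(c['tvec'],float).ravel()
ValueError: time passes only in moves, steps and waits
```

```bash
sed -i 's/^def cam(n):/import functools\n@functools.lru_cache(None)\ndef cam(n):/' h.py; python3 ang.py
```

```text
n 22 pointer rel red deg (neg = before) -48.157192923728275 r 0.026486944387368275
8.05 [ 0.46621201 -0.0611666   0.05733562] [ 0.28059103 -0.54264    -0.39721856]
```

The pointer has clicked in at about -45°, so one click is left. I lift, go back and settle above the slot.

```bash
python3 -m inch '[[0,0,0,0,0,-0.8,1],[0,0,0,0,0,-1.5,1],[0,0,0,0,0,-1.7,1],[0,0,0,0,0,0,1],[0,0,0,-1.2,0,0,1],[0,0,0,-1.2,0,0,1],[0,0,0,-1.2,0,0,1],[0,0,0,-1.1,0,0,1],[0,0,0,0,0,0,1],[0,0,0,0,0,0,1]]'; python3 ang.py
python3 - <<'E'
import sys;sys.path.insert(0,'.')
from h import *
o=ctrl.get_obs();R=cv2.Rodrigues(np.array(o['ee_rot']))[0];print((R.T@(np.array([.482,-.1055,.0575])-o['tcp_pos'])*100).round(2),R.round(3).tolist())
E
```

```text
time_s: 9.05
tcp_pos: [0.4828, -0.1068, 0.0959]
ee_rot: [-1.781, -2.568, -0.021]
wrist_force: [-0.5, 1.0, 0.9]
grip_width: -0.0004
finger_force: 0.0
n 20 pointer rel red deg (neg = before) -48.73401027189564 r 0.025110789658483325
9.1 [ 0.48277869 -0.10651391  0.09598   ] [ 0.20583545  0.28008043 -0.07192487]
[ 0.04 -0.04  3.85] [[-0.351, 0.936, -0.006], [0.936, 0.351, 0.021], [0.021, 0.002, -1.0]]
```

```bash
python3 -m inch '[[0,0,0,0.05,0,0.5,1],[0,0,0,0,0,1,1],[0,0,0,0,0,1,1],[0,0,0,0,0,0.8,1],[0,0,0,0,0,0.4,1],[0,0,0,0,0,0.15,1],[0,0,0,0,0,0,1]]'
```

```text
time_s: 9.8
tcp_pos: [0.4826, -0.1049, 0.0576]
ee_rot: [-1.779, -2.569, -0.021]
wrist_force: [0.1, 0.5, 0.6]
grip_width: -0.0003
finger_force: 0.0
```

```bash
python3 -m inch '[[0,0,0,0.2,-0.08,0,1],[0,0,0,0.25,-0.1,0,1],[0,0,0,0.25,-0.08,0,1],[0,0,0,0.25,-0.08,0,1],[0,0,0,0.25,-0.06,0,1],[0,0,0,0.25,-0.04,0,1],[0,0,0,0.25,-0.04,0,1],[0,0,0,0.25,-0.03,0,1],[0,0,0,0.25,-0.02,0,1],[0,0,0,0.25,0,0,1],[0,0,0,0.25,0,0,1]]'
```

```text
time_s: 10.9
tcp_pos: [0.4681, -0.0813, 0.0585]
ee_rot: [-1.78, -2.569, -0.022]
wrist_force: [2.0, -2.6, 1.0]
grip_width: 0.0002
finger_force: 1.0
```

```bash
python3 -m inch '[[0,0,0,0.2,0,0,1],[0,0,0,0.2,0.02,0,1],[0,0,0,0.2,0.02,0,1],[0,0,0,0.2,0.04,0,1],[0,0,0,0.2,0.04,0,1],[0,0,0,0.2,0.05,0,1],[0,0,0,0.15,0.06,0,1],[0,0,0,0.15,0.05,0,1],[0,0,0,0.15,0.05,0,1],[0,0,0,0.15,0.05,0,1],[0,0,0,0.15,0.05,0,1],[0,0,0,0,0,0,1],[0,0,0,0,0,0,1],[0,0,0,0,0,0,1]]'; python3 ang.py
```

```text
time_s: 12.3
tcp_pos: [0.4654, -0.0618, 0.0588]
ee_rot: [-1.78, -2.569, -0.022]
wrist_force: [0.1, 0.4, -0.1]
grip_width: 0.0001
finger_force: 0.0
n 20 pointer rel red deg (neg = before) -2.392195339505296 r 0.024994328488507828
12.35 [ 0.46537976 -0.06177441  0.05882864] [-0.10588006 -0.37363008  0.5032182 ]
```

The second click is in at about 0°. I lift clear and check.

```bash
python3 -m inch '[[0,0,0,0,0,-0.8,1],[0,0,0,0,0,-1.5,1],[0,0,0,0,0,-2.5,1],[0,0,0,0,0,-3,1],[0,0,0,0,0,-2,1],[0,0,0,0,0,0,1],[0,0,0,0,0,0,1],[0,0,0,0,0,0,1]]'; python3 ang.py
python3 -c "
import numpy as np,cv2
im=np.load('last.npy');cv2.imwrite('pics/s3.png',cv2.resize(im[164:234,269:359],(720,560),interpolation=cv2.INTER_CUBIC)[:,:,::-1])"
```

```text
time_s: 13.15
tcp_pos: [0.4654, -0.0642, 0.1563]
ee_rot: [-1.779, -2.569, -0.022]
wrist_force: [0.4, -0.5, -0.8]
grip_width: -0.0002
finger_force: 0.0
n 20 pointer rel red deg (neg = before) -2.392195339505296 r 0.024994328488507828
13.2 [ 0.46534405 -0.06426687  0.15610077] [ 0.16236544 -0.34486371 -0.38215731]
```

View pics/s3.png

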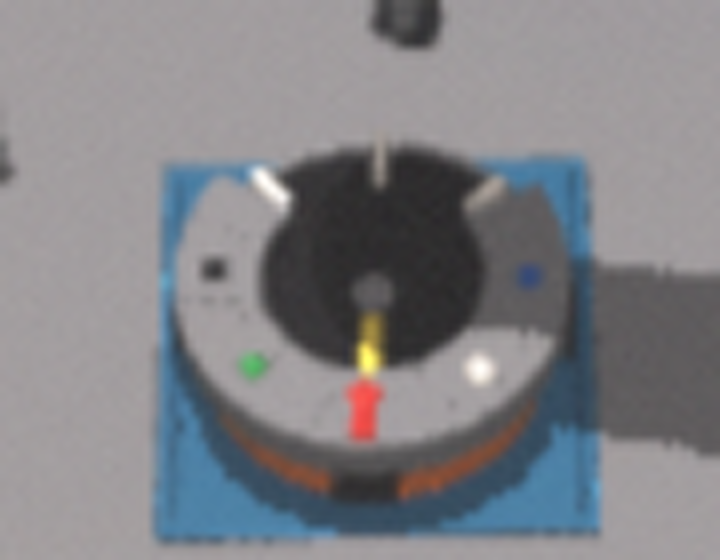

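The yellow pointer (370,345) is in line with the red mark (365,405), the organizer has not moved, and the finger is clear above it.

```bash
python3 -c "
from workcell import ctrl
print(ctrl.job_done())"
```

```text
the job is handed in; nothing more can be done
None
```

The selector wheel was pushed two clicks clockwise and its yellow pointer now rests clicked in at the red mark; the organizer did not visibly move, nothing else was touched, and the job is handed in (no verdict was returned).

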